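# Hold the belt tensioner back past its click

### The arm

A 6-joint arm with a two-finger parallel gripper is mounted at the origin on a cart in front of the work surface, level with it; the furniture and walls round the work are solid. World frame = base frame: x ahead of the robot, y to its left, z up, the work surface at z = 0. Lengths are in mm, angles in rad, forces in N, time in s.
With the tool pointing down it reaches from about 300 to 950 mm from the base axis. Payload 3.1 kg.
Tool frame: the origin (TCP) lies at the very end of the fingers, on their centre line; the grasp point (between the pads) lies 19 mm behind it (robot.grasp_offset is the distance from the TCP to the grasp point, in mm); x points along the fingers, y is the direction in which the jaws open and shut, and the axes are right-handed (so a half turn about x gives the same grasp; the last joint's range is limited). The gripper opens to 85 mm and grips with 20 to 120 N. Pads are 22 mm wide; open, the fingers measure 114 mm over their backs; the gripper's body (76 mm by 85 mm) begins 54 mm behind the grasp point. The pads swing forward as they close: fully open they stand 13 mm farther back than shut.
Start: joints at [-1.243, 0.308, 1.634, -0, 1.2, -0.07], TCP at [242.094, -576.214, 231.272] pointing down, gripper open.
Joint ranges: [-3.06, 3.06], [-0.79, 1.96], [0.05, 2.63], [-1.19, 4.34], [0.05, 2.64], [-2.94, 2.94]. Speed limits (rad/s): [2.79, 2.79, 3.14, 3.14, 3.14, 3.14].

### API

Orientations are given as a unit quaternion [x, y, z, w].
In Python, from plant import robot, optics gives the robot as it stands. Calls block until the motion is done:
- robot.reach(position, orientation): joint-space move of the TCP to a pose.
- robot.move_straight(position, frame=None, feed=150, guard=None): straight line of the TCP; frame=None keeps the orientation; feed is the mean speed in mm/s. With guard (N) it stops when the force on the tool has changed by that much, and returns True; else False.
- robot.set_joints(angles): joint-space move.
- robot.let_go() and robot.close_gripper(): open the fingers fully, or close them until they stop; the grip force is fixed at half the most.
- robot.pause(seconds).
- robot.inverse_kinematics(position, orientation): joint angles nearest the present ones, or None.
- robot.get_state(): the state.
- optics.camera(name): name is "side" or "top"; returns the picture (400x640x3 uint8, red, green, blue); there is no depth.
- optics.camera_params(name): a dict with "fx", "fy", "cx", "cy" (pixels), "rvec" (rotation vector, rad) and "tvec" (3), from world to camera coordinates, as OpenCV has them. Camera axes: x right, y down, z forward; pixel columns grow to the right and rows downward; lengths in mm; the calibration is good to about 2 mm. A picture is of the moment at which its call begins. camera_params takes no time and is no camera call.
A pose or a line that the arm cannot do raises robot.Unreachable and nothing moves.
- robot.hand_in(): hands the job in, once; it reports no verdict.
The state is a dict: "t": time; "joint_pos": joint angles; "joint_vel": joint speeds; "effort": joint torques, N m; "position": TCP position; "tcp_rot": TCP orientation; "wrist_force": force on the tool from outside, world axes, zero at the start; "ft_torque": the same for the moment, N m; "gripper_width": finger opening in mm.
Only numpy, scipy, OpenCV 4.12 (cv2) and the standard library are available. Lean on these libraries where they do the work, as an engineer would, in place of code of your own. Each camera call takes 0.05 s, during which the arm holds its last target.

### The job

I want to fit a new belt: first slide the pawl slider of the belt tensioner fully home towards the ratchet disc, then pick up the long slim wooden push stick. With the stick against the roller, keeping your fingers off the roller, push the sprung arm back until the pawl has clicked in behind the ratchet tooth and a little beyond. Finish while holding it there: the stick stays gripped, roughly level and clear of the base, pressing on the roller, with nothing put down or let go; leave the loose things round about where they are.

Things in the scene. Friction and masses are not known exactly. Their poses are not given: they have to be found in the camera images.
- tensioner: Belt tensioner, fixed on the table: plywood base 220 (x) x 280 (y) x 18 mm. Origin: centre of its underside; x points to the far side from the robot (yaw up to 0.3 rad either way), y left, z up. Its steel arm turns about a vertical pivot at (50, -75) mm, with a disc of radius 55 mm that has one ratchet tooth; the slider is on the disc's near side. Nothing on it is over 74 mm above the table.
- idler_roller: Black roller, 36 mm diameter, axis vertical, on the arm's free end 150 mm from the pivot; spins freely. Origin: centre of its underside, 34 mm above the table; its top is at 70 mm. The arm below it (20 mm wide) is at 22 to 32 mm. Roller axis in the tensioner's frame: (13, 70) mm at rest; pushed along +x it swings about the pivot to (78, 72) mm at joint 0.44 rad.
- tension_arm (a joint): Angle of the sprung arm, rad: 0 at rest, grows as the roller is pushed along the tensioner's +x (clockwise from above), mechanical stop at 0.52. It pushes back with about 5 N at the roller at 0 and 12 N at the stop. With the slider home the pawl drops behind the tooth (the click) at about 0.35; let go, the arm would be caught by it at about 0.33.
- pawl_slider (a joint): Travel of the slider, m: 0 = withdrawn, 0.025 = fully home against its stop. It slides along the tensioner's +x, towards the disc, with about 7 N of friction, and stays where it is left.
- pawl (a joint): Spring travel of the brass pawl in the slider, m: 0 = fully out (also when it has dropped behind the tooth), up to 0.007 while the tooth's ramp presses it back.
- slider_knob (a point): Centre of the top of the slider's upright dark wood knob, 16 mm diameter over its upper 20 mm, top 66 mm above the table. It stands on a 40 x 38 mm steel block whose top is 34 mm above the table. The pawl reaches out of the block towards the disc. Free space on the knob's near side, above the 34 mm level.
- push_stick: The push stick: long slim sawn wooden stick, 32 (x) x 130 (y) x 30 mm high, 0.09 kg, lying on the table to the left of the tensioner; the origin is the centre of its underside, y runs along its length. Grip across its 32 mm width. Either end may push.
- wood_block: Bystander: a pale sawn block, 36 x 105 x 42 mm, shorter and thicker than the stick; origin at the centre of its underside.
- wax_tin: Bystander: round white and red wax tin, 68 mm diameter, 43 mm high; origin at the centre of its underside.
- tape_measure: Bystander: yellow tape measure standing upright, 31 x 79 x 63 mm; origin at the centre of its underside.
Things that resemble listed ones, but are neither listed nor needed, are in the scene too. What is shaped like the push_stick but pink, turquoise or yellow is not meant.

How it is judged (in metres and radians):
On the way, in this order (a step that is already met when the one before it is completed fails the run):
1. the pawl slider is home (value of joint pawl_slider above 0.022 m), for 0.2 s.
2. the push stick is gripped and lifted, the arm not yet pushed past the click (contact force between the fingers and push_stick above 2 N and height (world z) of push_stick above 0.022 m and value of joint tension_arm below 0.3 rad), for 0.2 s.
3. the stick has pushed the roller back past the click (value of joint tension_arm above 0.35 rad and value of joint pawl below 0.002 m and contact force between push_stick and idler_roller above 3 N), for 0.2 s.
At the end, for the whole second after the job is handed in: Slider home (over 22 mm); arm past the click (over 0.35 rad), pawl out behind the tooth (under 2 mm); the gripped stick presses the roller with over 3 N, is still, within 0.5 rad of level, its underside over 20 mm up, clear of the base plate; fingers off the roller (all of step 3 and value of joint pawl_slider above 0.022 m and contact force between the fingers and push_stick above 2 N and contact force between the fingers and idler_roller below 0.5 N and z of push_stick in the frame of tensioner above 0.02 m and angle between push_stick's own z axis and vertical below 0.5 rad and linear speed of push_stick below 0.02 m/s); the arm keeps its last pose, push and grip.
It fails at once if the fingers press on the roller (contact force between the fingers and idler_roller above 1 N).
It fails at once if a bystander is moved by more than 25 mm (distance of any of wood_block, wax_tin, tape_measure from where it was at the start of the episode above 0.025 m).
It also fails if it takes over 58 s, if anything falls off the work surface, if the arm or the gripper's body presses on something with over 40 N, if the wrist force passes 120 N, or if a joint passes its speed limit or range.

## Working session

There is one attempt and no reset: what is moved stays moved. The work goes in short steps, each a Python script; the robot and the scene stay as the last script left them, time stands still between calls to the robot, and variables do not carry over. Pictures are saved under pics/ and viewed, and the job is handed in when it is done.

```bash
ls; mkdir -p pics; python3 - <<'E'
from plant import robot, optics
import cv2
for n in("side","top"):
    im=optics.camera(n); cv2.imwrite(f"pics/{n}0.png",im[:,:,::-1]); print(optics.camera_params(n))
print(robot.get_state())
E
```

```text
pics
{'fx': 465.30040156508613, 'fy': 465.30040156508613, 'cx': 322.8846126499619, 'cy': 196.254355539532, 'rvec': array([ 2.55445159, -0.12609128,  0.05474197]), 'tvec': array([-522.01218781,   94.73818258, 1603.9442099 ])}
{'fx': 418.31620012845946, 'fy': 418.31620012845946, 'cx': 327.15729690494635, 'cy': 194.72941135062578, 'rvec': array([ 2.16134457, -2.15928724,  0.13987183]), 'tvec': array([  36.87039063,  559.44212646, 1567.98024813])}
{'t': 0.1, 'joint_pos': array([-1.24265917e+00,  3.08947704e-01,  1.63503159e+00,  1.84225980e-06,
        1.19970743e+00, -6.97146094e-02]), 'joint_vel': array([-0.00140625, -0.00083098, -0.00145036,  0.00096439,  0.00287839,
        0.00066362]), 'effort': array([-3.95120187e-04, -4.16406012e+01, -2.77645469e+01, -4.94141227e-05,
        4.05851359e-03,  5.42799768e-06]), 'position': array([ 241.87888143, -575.50158033,  230.1565538 ]), 'tcp_rot': array([-0.69306709, -0.14046994,  0.69325668, -0.13900139]), 'wrist_force': array([-0.53587157,  0.16611475, -0.28382995]), 'ft_torque': array([-0.02929732, -0.03275031,  0.02301653]), 'gripper_width': 85.40565582206911}
```

View pics/side0.png

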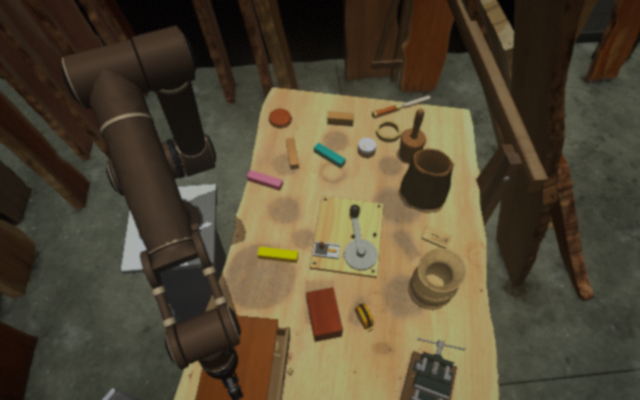

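View pics/top0.png

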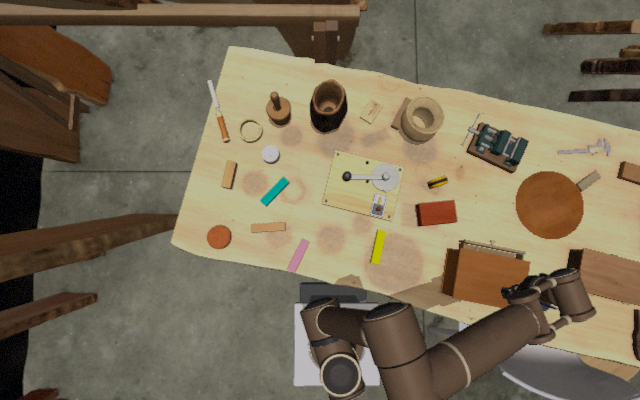

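The top view shows the tensioner at about (365,185), the knob near (378,203) and the roller near (347,176). There are two wooden bars, at (268,227), which is longer and probably the stick, and at (229,174). I'll zoom in to measure them.

```bash
cat > h.py <<'E'
import cv2, numpy as np
from scipy.spatial.transform import Rotation as R
from plant import robot, optics
def ray(cam,uv):
    p=optics.camera_params(cam); M=cv2.Rodrigues(p['rvec'])[0]
    d=M.T@np.array([(uv[0]-p['cx'])/p['fx'],(uv[1]-p['cy'])/p['fy'],1.]); return -M.T@p['tvec'],d
def plane(cam,uv,z):
    c,d=ray(cam,uv); return c+d*(z-c[2])/d[2]
def proj(cam,P):
    p=optics.camera_params(cam); K=np.array([[p['fx'],0,p['cx']],[0,p['fy'],p['cy']],[0,0,1]])
    return cv2.projectPoints(np.float64(P).reshape(-1,1,3),p['rvec'],p['tvec'],K,None)[0].reshape(-1,2)
def rect(im_big):pass
def crop(name,cam,x0,y0,w,h,s):
    im=optics.camera(cam)[:,:,::-1]; c=cv2.resize(im[y0:y0+h,x0:x0+w],None,fx=s,fy=s,interpolation=cv2.INTER_CUBIC); cv2.imwrite(name,c); return im
E
python3 - <<'E'
from h import *
im=crop("pics/t1.png","top",315,140,100,85,8)
cv2.imwrite("pics/tfull.png",im)
im=crop("pics/s1.png","side",300,185,95,100,6)
cv2.imwrite("pics/sfull.png",im)
im=cv2.imread("pics/tfull.png")
cv2.imwrite("pics/t2.png",cv2.resize(im[140:250,200:300],None,fx=5,fy=5,interpolation=cv2.INTER_CUBIC))
E
```

```text
(no output)
```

View pics/t1.png

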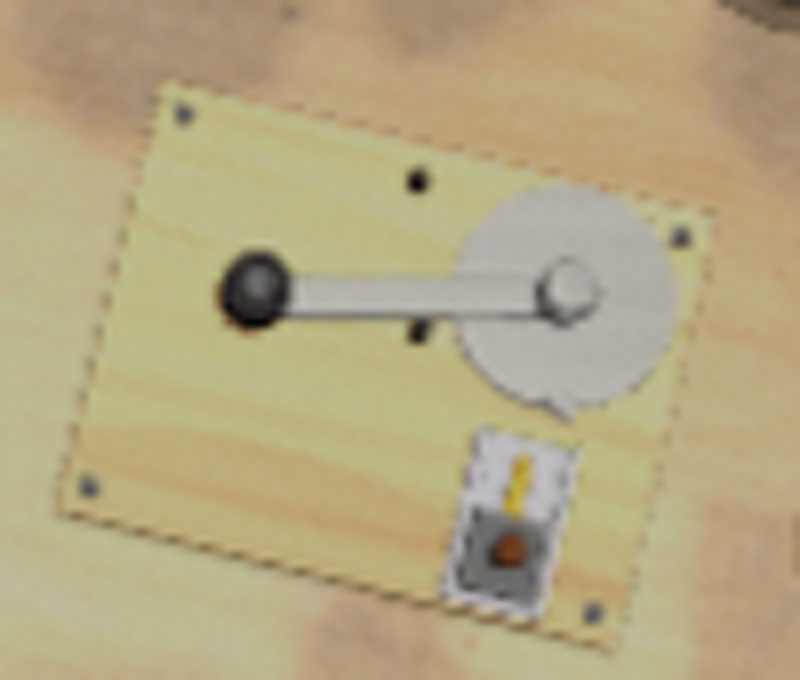

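View pics/s1.png

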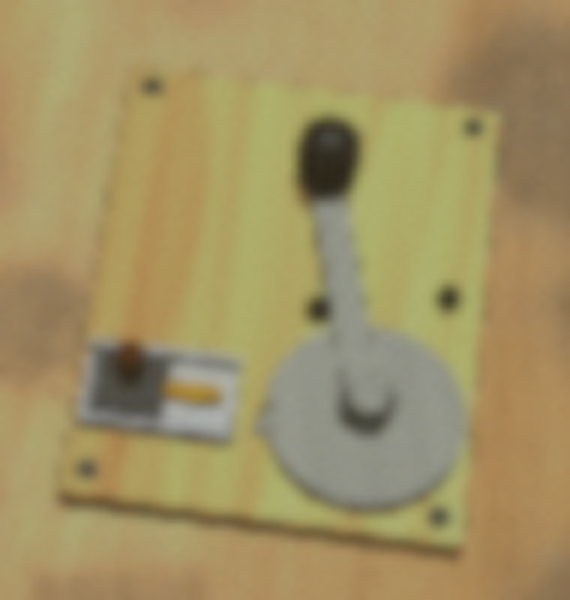

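View pics/t2.png

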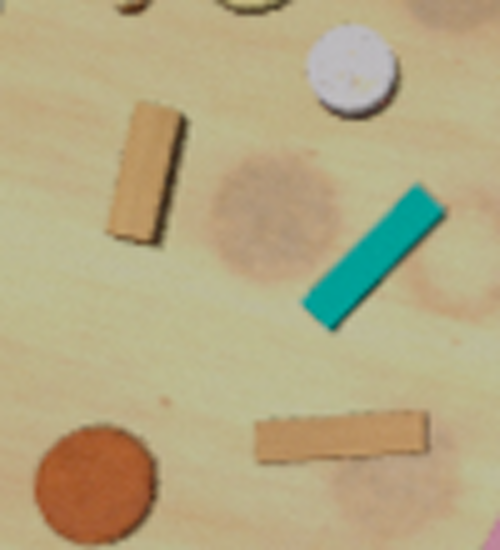

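The top crop shows the base corners at crop pixels (165,83), (715,212), (615,650) and (60,512). The knob top is at (511,548) and the roller top at (257,285). In the second crop the stick's top face has corners (256,424), (427,411), (428,448) and (257,462). The other bar is shorter and thicker, so it's the wood block.

```bash
python3 - <<'E'
from h import *
np.set_printoptions(precision=1,suppress=True)
T=lambda X,Y:(315+(X+.5)/8-.5,140+(Y+.5)/8-.5)
T2=lambda X,Y:(200+(X+.5)/5-.5,140+(Y+.5)/5-.5)
S=lambda X,Y:(300+(X+.5)/6-.5,185+(Y+.5)/6-.5)
c=np.array([plane("top",T(*q),18) for q in((165,83),(715,212),(615,650),(60,512))]);print(c)
cs=np.array([plane("side",S(*q),18) for q in((133,70),(500,110),(460,548),(60,497))]);print('side',cs)
for C in (c,cs):print(C.mean(0),[np.linalg.norm(C[i]-C[i-1]) for i in range(4)])
ex=((c[0]+c[1])-(c[2]+c[3]))[:2];yaw=np.arctan2(ex[1],ex[0]);print('yaw',yaw)
ey=((c[0]+c[3])-(c[1]+c[2]))[:2];print(np.arctan2(-ey[0],ey[1]))
print('knob',plane("top",T(511,548),66),'side',plane("side",S(131,348),66))
print('pivot top',plane("top",T(570,288),60))
print('roller',plane("top",T(257,285),70),plane("side",S(330,140),70))
s=np.array([plane("top",T2(*q),30) for q in((256,424),(427,411),(428,448),(257,462))]);print('stick',s,s.mean(0),[np.linalg.norm(s[i]-s[i-1]) for i in range(4)])
Rz=lambda a:np.array([[np.cos(a),-np.sin(a)],[np.sin(a),np.cos(a)]])
o=c.mean(0)[:2]
for q in((13,70),(78,72),(50,-75)):print(q,o+Rz(yaw)@np.array(q))
for nm,q in (('knob',plane("top",T(511,548),66)),):print(Rz(yaw).T@(q[:2]-o))
# tape, tin
im=cv2.imread("pics/sfull.png")
cv2.imwrite("pics/s2.png",cv2.resize(im[100:200,230:390],None,fx=5,fy=5,interpolation=cv2.INTER_CUBIC))
E
```

```text
[[ 738.6    5.9   18. ]
 [ 674.7 -262.7   18. ]
 [ 460.7 -209.9   18. ]
 [ 527.1   57.    18. ]]
side [[ 525.9   52.4   18. ]
 [ 737.7    4.1   18. ]
 [ 668.5 -267.7   18. ]
 [ 459.1 -217.6   18. ]]
[ 600.3 -102.4   18. ] [np.float64(217.5719176632647), np.float64(276.0742150869269), np.float64(220.42137245931966), np.float64(274.9378208811845)]
[ 597.8 -107.2   18. ] [np.float64(278.2116197994507), np.float64(217.26974727442024), np.float64(280.4377302187588), np.float64(215.27272745767905)]
yaw -0.2394272379566536
-0.23847630878572432
knob [ 505.5 -154.4   66. ] side [ 503.2 -156.8   66. ]
pivot top [ 629.8 -185.    60. ]
roller [629.3 -35.9  70. ] [627.2 -39.   70. ]
stick [[445.8 327.8  30. ]
 [455.9 197.9  30. ]
 [427.7 196.8  30. ]
 [417.  326.4  30. ]] [436.6 262.2  30. ] [np.float64(28.847788902854735), np.float64(130.2797427769606), np.float64(28.135052247393403), np.float64(130.03881874196998)]
(13, 70) [629.5 -37.5]
(78, 72) [693.1 -51. ]
(50, -75) [ 631.1 -187.1]
[-79.8 -73. ]
```

View pics/s2.png

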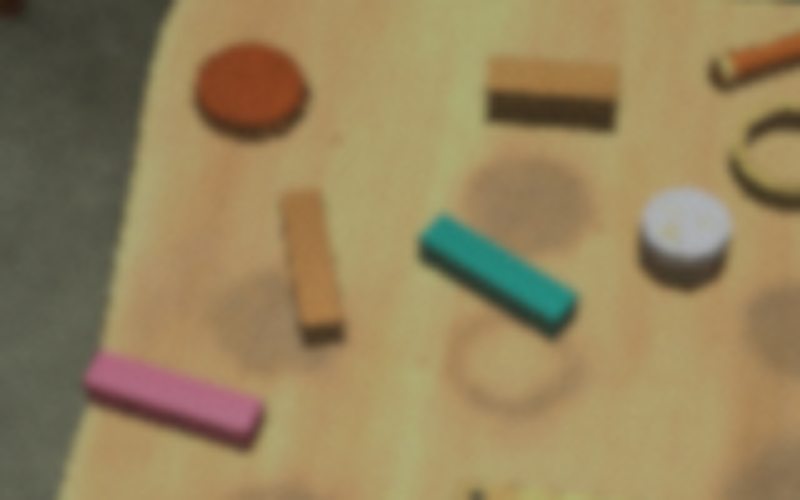

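```bash
cat >> h.py <<'E'
yaw=-0.239; O=np.array([599.5,-103.8])
ex=np.array([np.cos(yaw),np.sin(yaw)]); ey=np.array([-ex[1],ex[0]])
def tw(x,y): return O+x*ex+y*ey
def q(a):
    c,s=np.cos(a),np.sin(a)
    return R.from_matrix(np.array([[0,c,s],[0,s,-c],[-1,0,0]])).as_quat()
E
python3 - <<'E'
from h import *
np.set_printoptions(precision=2,suppress=True)
st=robot.get_state();y=R.from_quat(st['tcp_rot']).as_matrix()[:,1];print(np.arctan2(y[1],y[0]))
k=np.array([504.5,-155.5])
for a in(yaw+np.pi/2,yaw-np.pi/2):
    print('knob',robot.inverse_kinematics([*(k-45*ex),44],q(a)),'push',robot.inverse_kinematics([*tw(-5,72),45],q(a)))
for a in(.08,.08+np.pi):print('stick',robot.inverse_kinematics([436,261,3],q(a)))
E
```

```text
-1.172963952795576
knob [-0.39  0.32  2.08 -0.    0.75 -1.73] push [-0.12  0.51  1.77 -0.    0.86 -1.46]
knob [-0.39  0.32  2.08 -0.    0.75  1.42] push [-0.12  0.51  1.77 -0.    0.86  1.69]
stick [ 0.45  0.43  2.03 -0.    0.68  0.37]
stick [ 0.45  0.43  2.03 -0.    0.68 -2.77]
```

```bash
python3 - <<'E'
from h import *
np.set_printoptions(precision=1,suppress=True)
k=np.array([504.5,-155.5]); Q=q(yaw-np.pi/2); p0=k-45*ex
robot.close_gripper()
robot.reach([*p0,170],Q)
robot.move_straight([*p0,44],feed=150)
print(robot.get_state()['t'],robot.get_state()['position'],robot.get_state()['wrist_force'])
crop("pics/s3.png","side",280,170,120,110,5)
p1=k+14*ex
g=robot.move_straight([*p1,44],feed=35,guard=20)
st=robot.get_state();print(g,st['t'],st['position'],st['wrist_force'],'along',(st['position'][:2]-k)@ex)
crop("pics/s4.png","side",280,170,120,110,5);crop("pics/t4.png","top",315,140,100,85,6)
E
```

```text
3.7333 [ 461.6 -145.3   44.7] [0.2 0.  0.1]
True 5.3417 [ 508.6 -156.4   42. ] [-0.2  0.3 -0.5] along 4.211123419480179
```

View pics/s4.png

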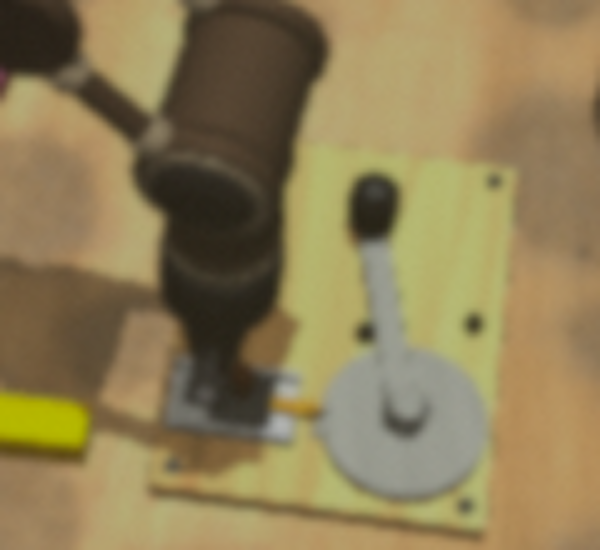

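View pics/s3.png

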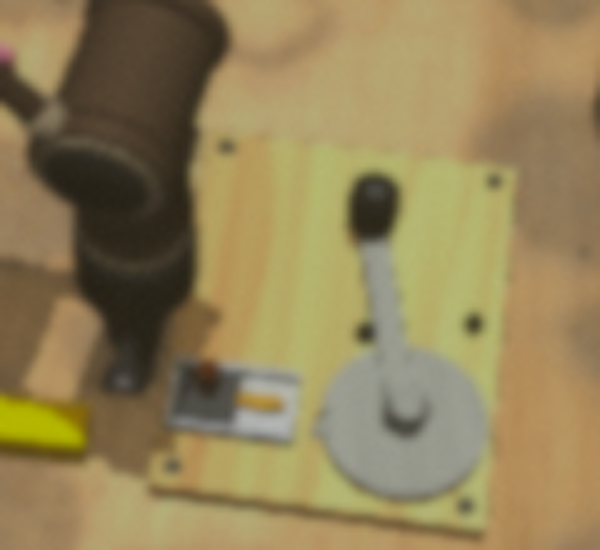

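The knob moved from crop pixel (208,375) to about (243,380), close to full travel. I'll push once more, slowly, to confirm it's on the stop.

```bash
python3 - <<'E'
from h import *
np.set_printoptions(precision=1,suppress=True)
k=np.array([504.5,-155.5])
z=44
g=robot.move_straight([*(k+16*ex),z],feed=15,guard=25)
st=robot.get_state();print(g,st['t'],st['position'],st['wrist_force'],'along',(st['position'][:2]-k)@ex)
robot.move_straight([*(k-35*ex),z],feed=120)
crop("pics/s5.png","side",280,170,120,110,5);crop("pics/t5.png","top",315,140,100,85,7)
robot.move_straight([*(k-35*ex),160],feed=200)
print(robot.get_state()['t'])
im=crop("pics/t6.png","top",315,140,100,85,7)
E
```

```text
False 6.4333 [ 509.2 -156.4   41.8] [-19.1   2.   11.3] along 4.7771827843059365
7.8417
```

View pics/s5.png

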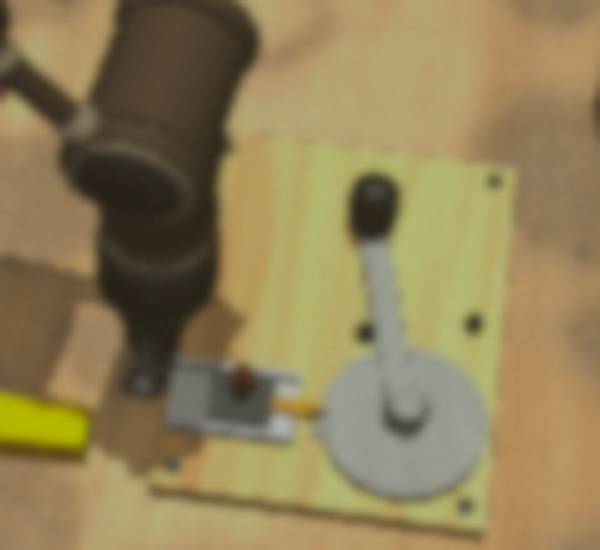

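View pics/t6.png

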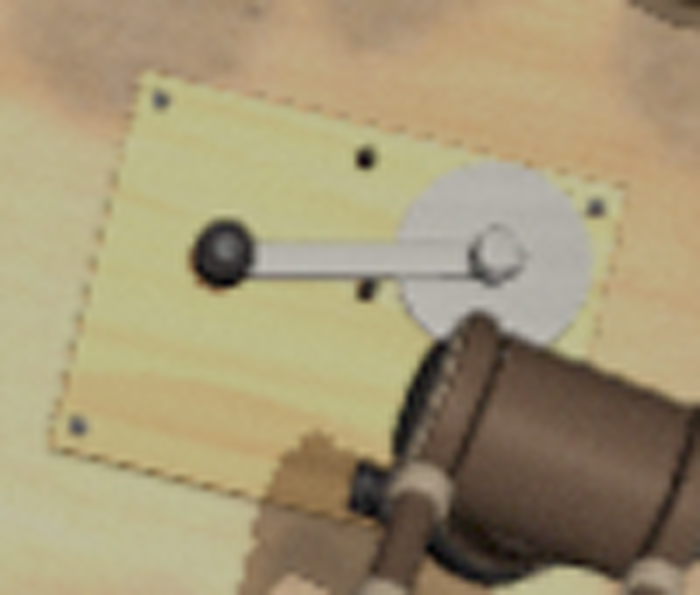

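The second push stalled against the stop: 19 N, with only 0.5 mm more movement than the first push, and I had commanded about 11 mm beyond. So the slider is home. Next is the stick.

```bash
python3 - <<'E'
from h import *
np.set_printoptions(precision=1,suppress=True)
S=lambda X,Y:(280+(X+.5)/5-.5,170+(Y+.5)/5-.5)
print((plane("side",S(242,374),66)-plane("side",S(208,369),66))[:2]@ex)
robot.let_go()
c=np.array([436,261])
robot.reach([*c,150],q(.08))
robot.move_straight([*c,60],feed=200)
crop("pics/t7.png","top",230,190,90,70,7);crop("pics/s7.png","side",240,90,120,110,5)
st=robot.get_state();print(st['t'],st['position'],robot.get_state()['gripper_width'])
E
```

```text
22.095793674067483
10.8917 [437.8 261.5  61.6] 85.78957833048891
```

View pics/s7.png

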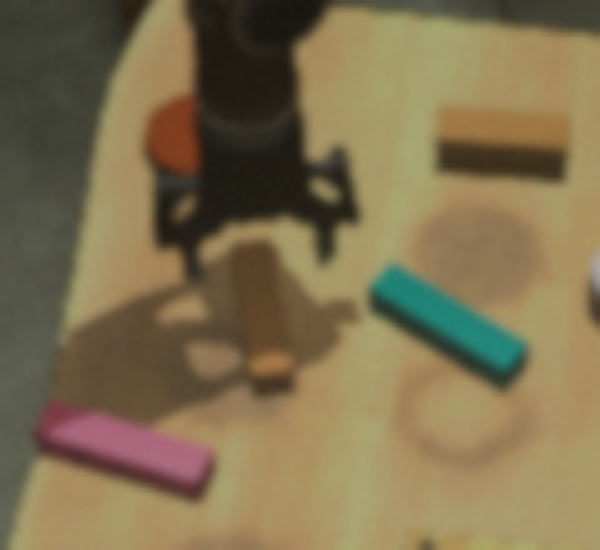

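View pics/t7.png

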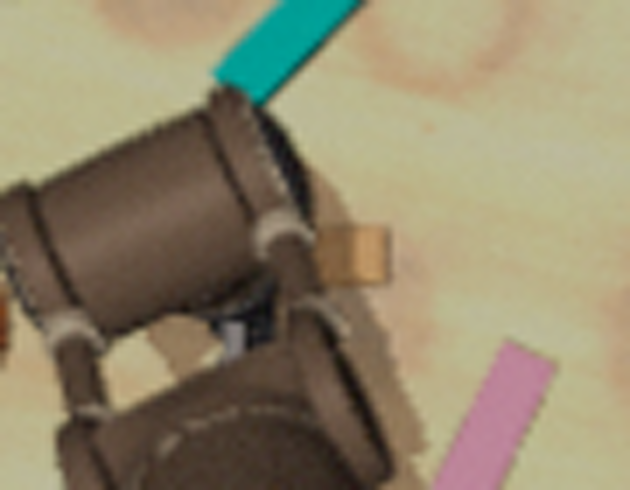

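```bash
python3 - <<'E'
from h import *
np.set_printoptions(precision=2,suppress=True)
T=lambda X,Y:(315+(X+.5)/8-.5,140+(Y+.5)/8-.5)
a=cv2.imread("pics/tfull.png").astype(int)
b=crop("pics/t8.png","top",315,140,100,85,8).astype(int)
sa=cv2.imread("pics/sfull.png").astype(int); sb=crop("pics/s8.png","side",300,185,95,100,6).astype(int)
for im,cam,(x0,y0,x1,y1) in((a,"top",(370,190,390,220)),(b,"top",(370,190,390,220)),(sa,"side",(312,236,340,260)),(sb,"side",(312,236,340,260))):
    w=im[y0:y1,x0:x1]; red=w[...,2]-w[...,0]; br=w.sum(2)
    m=(red>35)&(br<260)&(w[...,1]<100); ys,xs=np.nonzero(m)
    uv=(xs.mean()+x0,ys.mean()+y0); P=plane(cam,uv,64)[:2]
    print(cam,m.sum(),uv,P,'tens',(P-O)@ex,(P-O)@ey)
E
```

```text
top 12 (np.float64(378.5), np.float64(208.5)) [ 504.   -154.85] tens -80.70128577260341 -72.20302583432918
top 13 (np.float64(379.61538461538464), np.float64(202.3846153846154)) [ 527.04 -159.37] tens -57.24110668246999 -71.14440377001122
side 9 (np.float64(321.1111111111111), np.float64(243.66666666666666)) [ 501.91 -159.59] tens -81.61466371580634 -77.30329587251572
side 9 (np.float64(328.1111111111111), np.float64(244.66666666666666)) [ 523.93 -165.33] tens -58.85731628972622 -77.67180813631961
```

View pics/t8.png

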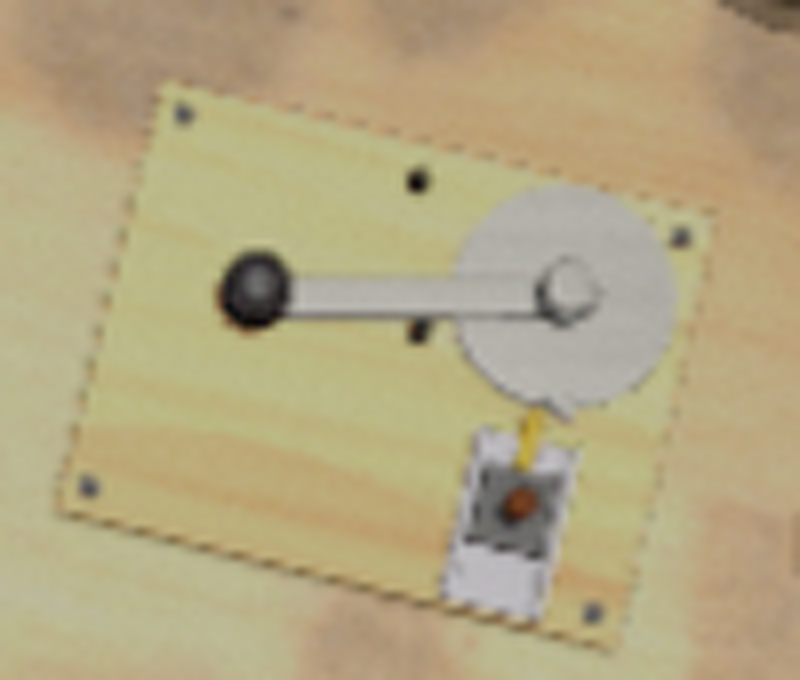

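Measured travel is 22.5–23.5 mm with an error of about 2 mm, and the threshold is 22 mm. That's too close, so with plenty of time left I'll push again, harder and higher on the knob.

```bash
python3 - <<'E'
from h import *
np.set_printoptions(precision=1,suppress=True)
k=np.array([504.5,-155.5]);Q=q(yaw-np.pi/2)
robot.move_straight([436,261,150],feed=250)
robot.close_gripper()
p=k-10*ex
robot.reach([*p,120],Q)
robot.move_straight([*(k-14*ex),52],feed=150)
d=[]
for s in (8,16,24):
    g=robot.move_straight([*(k+s*ex),52],feed=40,guard=33)
    st=robot.get_state();print(s,g,st['t'],st['position'],st['wrist_force'],'along',(st['position'][:2]-k)@ex)
    if g:break
robot.move_straight([*(k-14*ex),52],feed=120)
robot.move_straight([*(k-14*ex),130],feed=250)
robot.let_go()
robot.reach([436,261,120],q(.08))
b=crop("pics/t9.png","top",315,140,100,85,8)
print(robot.get_state()['t'])
E
```

```text
8 False 15.1167 [ 509.5 -156.8   51.6] [-7.   0.8  5.2] along 5.120279635117249
16 False 15.4667 [ 509.8 -156.8   50.3] [-20.9   1.9  14.7] along 5.430257781396153
24 False 15.8167 [ 509.9 -156.8   49.1] [-32.8   2.9  25.2] along 5.571969508919354
19.1167
```

View pics/t9.png

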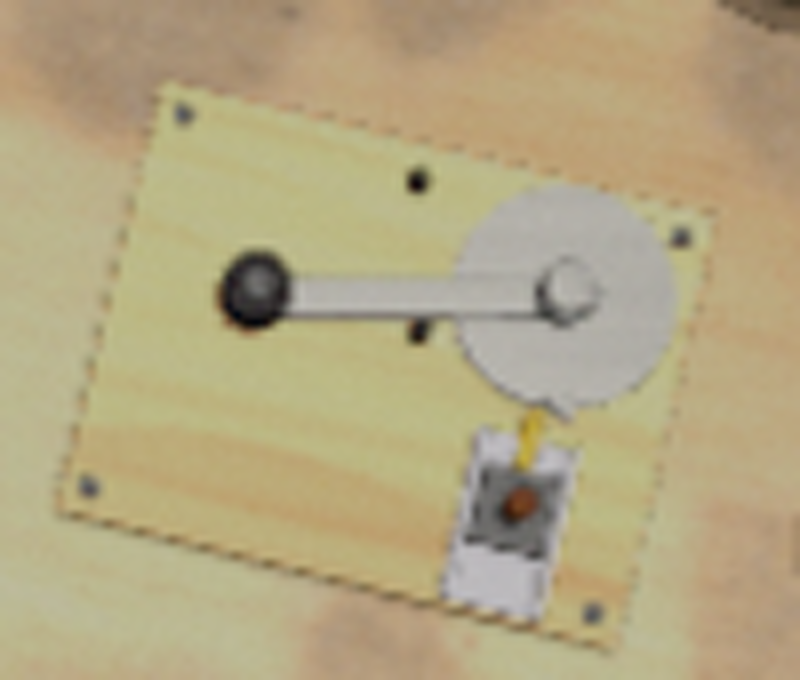

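It doesn't move under 33 N, so the slider is on its stop. Now I'll grasp the stick.

```bash
python3 - <<'E'
from h import *
np.set_printoptions(precision=1,suppress=True)
robot.move_straight([436,260.5,2.5],feed=120)
st=robot.get_state();print(st['position'],st['wrist_force'])
robot.close_gripper(); st=robot.get_state();print(st['position'],st['wrist_force'],st['gripper_width'])
robot.move_straight([436,260.5,130],feed=150)
st=robot.get_state();print(st['t'],st['position'],st['wrist_force'],st['gripper_width'])
robot.reach([*tw(-110,72),130],q(yaw+np.pi/2))
st=robot.get_state();print(st['t'],st['position'],st['wrist_force'],st['gripper_width'])
crop("pics/s10.png","side",240,90,160,140,5);crop("pics/t10.png","top",290,130,120,110,5)
E
```

```text
[436.8 260.8   3.2] [ 0.4 -0.3  0.8]
[436.7 260.9   3.1] [0.  0.1 3.6] 31.056904536005952
21.7917 [435. 260. 129.] [ 0.2 -0.1 -0.2] 31.299679499507175
23.375 [509.4  -7.4 129.6] [-0.6  0.6 -1.9] 31.136350604657146
```

View pics/s10.png

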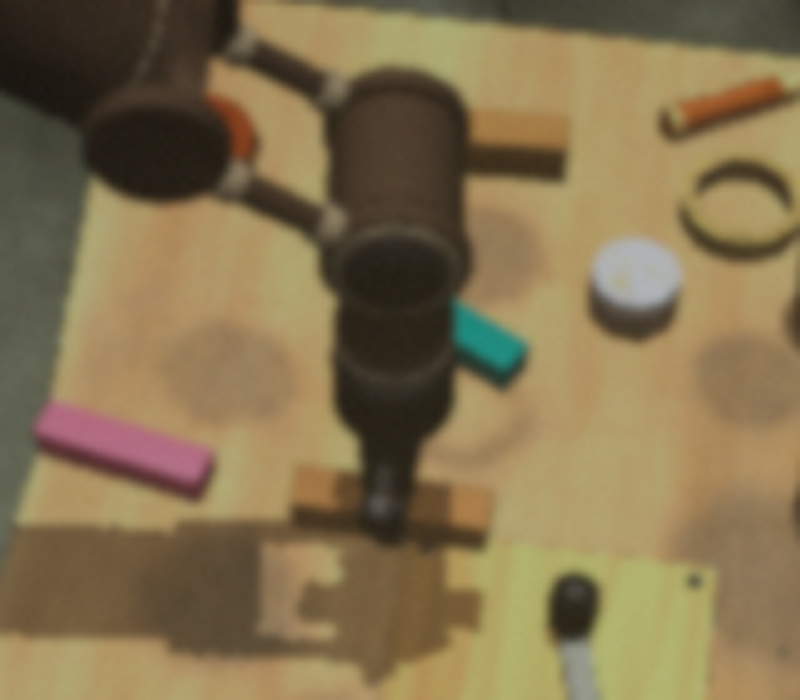

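View pics/t10.png

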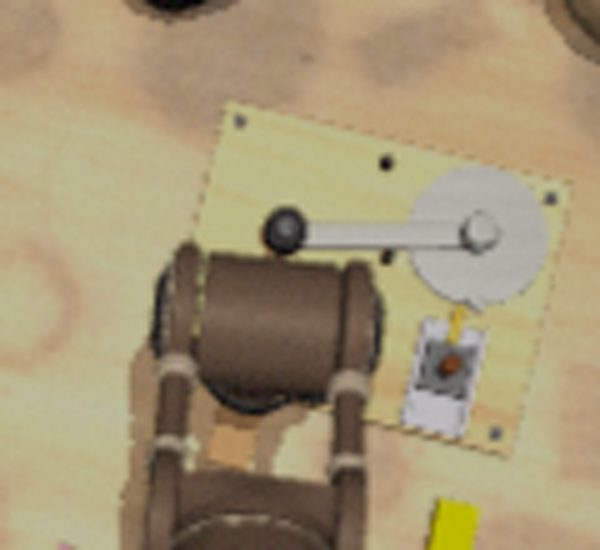

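The stick is held level at side-crop (390,500), lined up with the tensioner, with its front end pointing at the roller. I'll lower it and bring it up close.

```bash
python3 - <<'E'
from h import *
np.set_printoptions(precision=1,suppress=True)
robot.move_straight([*tw(-110,72),49],feed=120)
robot.move_straight([*tw(-80,72),49],feed=80)
st=robot.get_state();print(st['t'],st['position'],st['wrist_force'])
crop("pics/s11.png","side",290,170,110,100,7);crop("pics/t11.png","top",315,140,100,90,7)
E
```

```text
24.825 [538.9 -15.   49.2] [ 0.4  1.  -0.8]
```

View pics/s11.png

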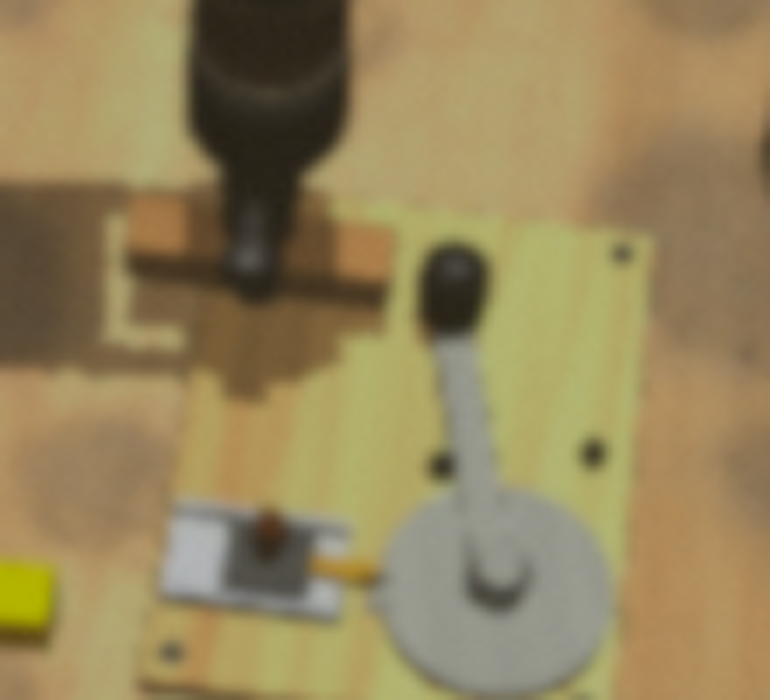

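View pics/t11.png

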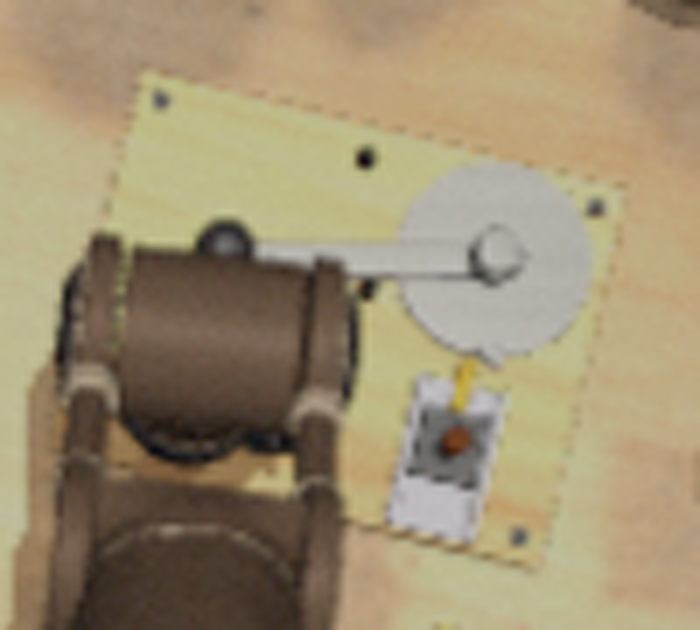

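```bash
python3 - <<'E'
from h import *
np.set_printoptions(precision=1,suppress=True)
S=lambda X,Y:(290+(X+.5)/7-.5,170+(Y+.5)/7-.5)
for nm,uv,z in(('tip a',(395,228),76),('tip b',(386,290),76),('rear a',(135,193),76),('rear b',(126,258),76),('roller',(455,266),70)):
    P=plane("side",S(*uv),z)[:2]-O;print(nm,P@ex,P@ey)
E
```

```text
tip a -19.468266307703825 84.42767943596613
tip b -19.880424463397777 48.87142735609853
rear a -146.61409337310843 86.33793108864342
rear b -145.18160604707742 48.86976401031013
roller 11.381001284865917 70.85482704311016
```

The stick sits about 4 mm to one side of the roller axis (centre y≈67 against 71). I'll shift it and push.

```bash
python3 - <<'E'
from h import *
np.set_printoptions(precision=1,suppress=True)
def rep(n):
    st=robot.get_state();p=st['position'][:2]-O;print(n,st['t'],p@ex,p@ey,st['position'][2],'F',st['wrist_force'][:2]@ex,st['wrist_force'],st['gripper_width'])
robot.move_straight([*tw(-80,75.5),49],feed=60)
for x in(-50,-20,-2):
    robot.move_straight([*tw(x,75.5),49],feed=35); rep(x)
robot.pause(.3);rep('')
crop("pics/s12.png","side",290,170,110,100,7);crop("pics/t12.png","top",315,140,100,90,7)
E
```

```text
-50 26.1833 -53.2729602334178 75.23180153672376 47.99832578930485 F -6.323156002393954 [-6.   2.   2.8] 31.271432105433554
-20 27.1917 -25.354946078641035 74.96915230452113 47.32464786235745 F -9.555853577708303 [-9.4  1.7  3.5] 31.20886285195513
-2 27.8583 -7.804931094721702 75.12368043210843 47.14615813752661 F -10.930082748545551 [-10.6   2.6   3.8] 30.790519411585663
 28.1583 -7.899149547751171 75.14745024313646 47.18234178552765 F -10.998996831337758 [-10.6   2.8   4.9] 31.41659834349185
```

View pics/s12.png

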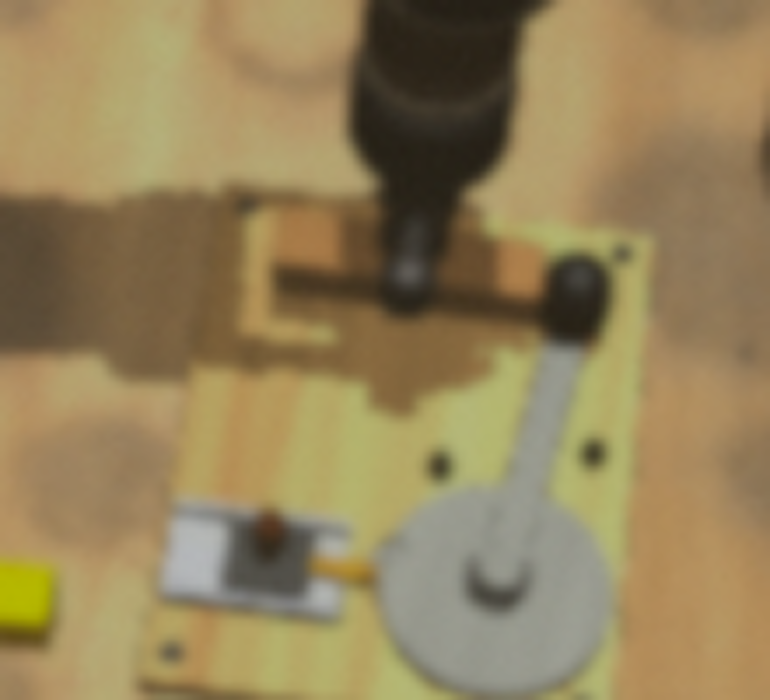

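View pics/t12.png

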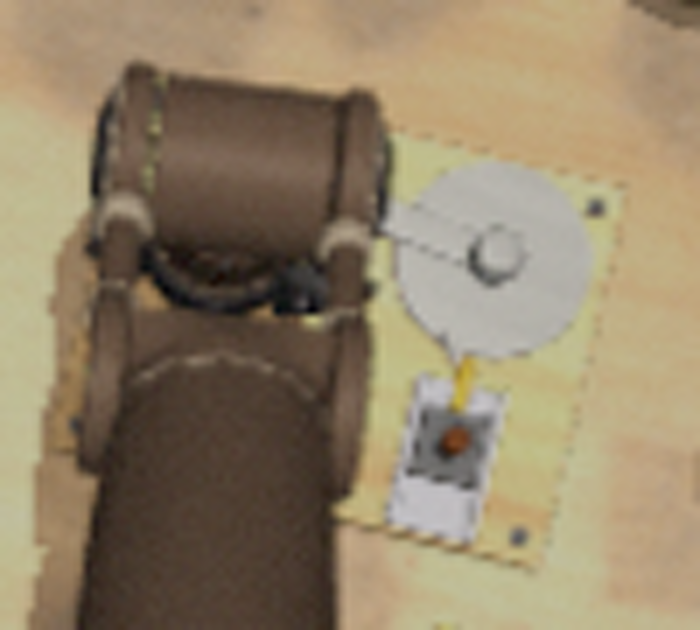

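```bash
python3 - <<'E'
from h import *
S=lambda X,Y:(290+(X+.5)/7-.5,170+(Y+.5)/7-.5)
a=[]
for uv in((455,266),(579,276)):
    P=plane("side",S(*uv),70)[:2]-O;x,y=P@ex,P@ey;a.append(np.arctan2(x+1.6-50,y+75));print(x,y,a[-1])
print('theta',a[1]-a[0])
# arm midline in the top view crop x7: pivot (497,252), arm exit rest vs now
b=np.arctan2(238-262,390-468)
print('toparm', np.arctan2(264-213,468-390) )
E
```

```text
11.381001284865917 70.85482704311016 -0.24855864570325886
70.94007488385472 73.78074069097865 0.1503552542178425
theta 0.3989138999211014
toparm 0.5790742693677309
```

The angle comes out at about 0.40 from vision and 0.42–0.44 from force and geometry. The tooth is visibly past the pawl. I'll go 3 mm further for margin, keep holding, check and hand in.

```bash
python3 - <<'E'
from h import *
np.set_printoptions(precision=1,suppress=True)
robot.move_straight([*tw(1.5,75.5),49],feed=20); robot.pause(.5)
for i in range(2):
    st=robot.get_state();p=st['position'][:2]-O;print(st['t'],p@ex,p@ey,st['position'][2],'F',st['wrist_force'][:2]@ex,st['gripper_width']);robot.pause(.2)
crop("pics/s13.png","side",290,170,110,100,7);crop("pics/t13.png","top",355,150,50,60,10)
E
```

```text
29.0833 -4.523410907016195 75.26970170383491 47.14738445141022 F -11.629092112851097 30.895596333691266
29.2833 -4.522285264435441 75.25423255876552 47.175894918756356 F -11.086732701526525 31.35973852427714
```

View pics/s13.png

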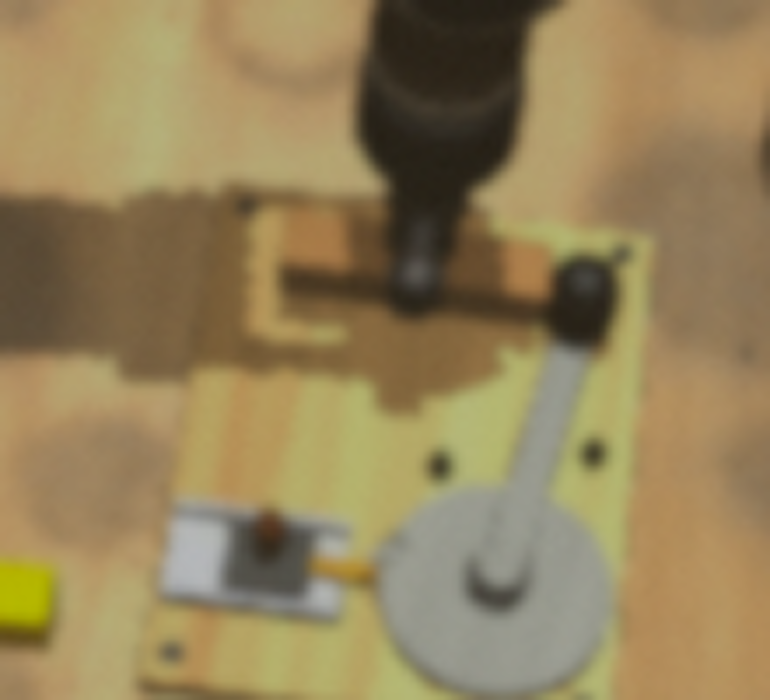

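View pics/t13.png

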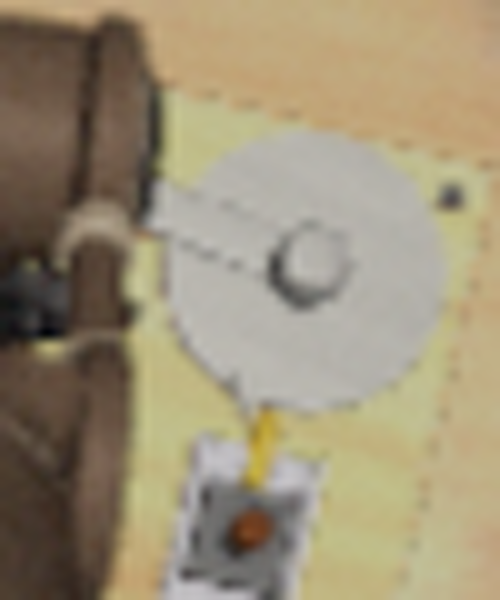

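The roller is now at side-crop (585,285), and the stick is level with its end against it and the fingers well clear. In the top crop the tooth (240,390) lies past the pawl tip (262,410), with the pawl fully out against the disc. Handing in.

```bash
python3 - <<'E'
from h import *
robot.hand_in(); print(robot.get_state()['t'])
E
```

```text
the job is handed in; nothing more can be done
the job is handed in; nothing more can be done
```

I slid the pawl slider home, gripped the push stick and pushed the sprung arm past the click. I handed in at about 29.5 s while still holding it there. Hand-in gives no verdict, so these are my own last checks:

- **Slider:** it didn't move under a 33 N push, so it is on its stop. The pictures gave 22–23.5 mm of travel, give or take about 2 mm, which is a bit under the nominal 25 mm and close to the 22 mm limit. I trusted the stall.
- **Arm angle:** about 0.42–0.45 rad. I took this from the stick position and from a push of about 11 N. Before the last 3 mm of push, the picture read slightly lower, about 0.40 rad. The tooth is visibly past the pawl, and the pawl looks fully out.
- **Stick:** still gripped and level, with its underside about 44 mm above the table and well clear of the base plate. It presses on the roller with its end, and the fingers are about 50 mm from the roller.
- **Loose things:** I moved nothing else on purpose, and nothing looked displaced in the pictures. I didn't measure their positions again at the end.

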